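Feed a slide carrier along the fence into the slide scanner with a push stick

ROBOT

A 7-joint arm with a two-finger parallel gripper is mounted at the origin on a cart in front of the work surface, level with it; the furniture and walls round the work are solid. World frame = base frame: x ahead of the robot, y to its left, z up, the work surface at z = 0. Lengths are in mm, angles in rad, forces in N, time in s.
With the tool pointing down it reaches from about 400 to 850 mm from the base axis. Payload 4.5 kg.
Tool frame: the origin (TCP) lies midway between the tips of the shut fingers; the grasp point (between the pads) lies 19 mm behind it; z points along the fingers, x is the direction in which the jaws open and shut, and the axes are right-handed (so a half turn about z gives the same grasp; the last joint's range is limited). The gripper opens to 85 mm and grips with 20 to 120 N. Pads are 22 mm wide; open, the fingers measure 114 mm over their backs; the gripper's body (76 mm by 85 mm) begins 54 mm behind the grasp point. The pads swing forward as they close: fully open they stand 13 mm farther back than shut.
Start: joints at [1.237, 0.689, -0.195, 1.565, 0.157, 0.902, -0.215], TCP at [224.757, -583.214, 231.317] pointing down, gripper open.
Joint ranges: [-3.01, 3.01], [-0.46, 2.08], [-1.47, 1.51], [0.13, 2.56], [-1, 4.14], [0.04, 2.09], [-2.66, 2.66]. Speed limits (rad/s): [2.57, 2.57, 3.14, 3.14, 3.14, 3.14, 3.14].

INTERFACE

Orientations are given as a unit quaternion [w, x, y, z].
In Python, from bench import ctrl gives the robot as it stands.
- The arm moves only by the shell command python3 -m crank 'ROWS'. ROWS is JSON, a list of rows, each an object with "grip": the gripper command: -1 is shut, 1 is fully open, values between are in proportion; "slide": the shift along the tool's x, y, z in mm, a list of three; "twist": the turn about the tool's z in degrees. In form: [{"grip": grip, "slide": [tx, ty, tz], "twist": twist}, ...]. A call has exactly 8 rows; each row is the pose to reach, as a shift and turn from the pose commanded when the call began, along the tool's axes at that moment; what a row does not reach only later rows make up. A row lasts 1/8 s, in which the tool goes at most 62.5 mm and 10.7 degrees, less where a joint would pass 70% of its speed; a pose out of reach is approached as far as the arm can. A call with a gripper value outside its range is refused whole. The fingers move at their own pace and stop on an object; the grip force is fixed at half the most. Time passes only in rows, so rows that repeat a pose let the fingers close, or fill a call up. It gives the time, the measured TCP pose, the force and the opening at its end, in the units of the state.
- ctrl.get_obs(): the state, without advancing time (a new reading comes with each control period).
- ctrl.read_camera(name): name is "scene" or "top" or "wrist"; returns a dict with "frame" (384x512x3 uint8, blue, green, red), "z_map" (384x512 float32, mm along the optical axis (not along the pixel's ray), 0 where there is no reading), "fx", "fy", "cx", "cy" (pixels), "rvec" (rotation vector, rad) and "tvec" (3), from world to camera coordinates, as OpenCV has them. Camera axes: x right, y down, z forward; pixel columns grow to the right and rows downward; lengths in mm; the calibration is good to about 2 mm. A picture is of the moment at which its call begins.
- ctrl.job_done(): hands the job in, once; it reports no verdict.
Trained networks look in the newest picture that a camera, given by its name, has taken for a name from the list of things; names that differ only in an ending like _2 or _b are one class to them, and where a whole thing is asked for, a point or a joint stands for the part that bears it (a point fixed in the world has none). Each returns a list of dicts, best first, with "score" (0 to 1); they miss things now and then, are a little off and sometimes report something else, mostly with a low value. They report only what shows in the picture. A call takes as long as a camera call.
- ctrl.recognise(camera, query): "uv" ([column, row] in pixels, amid what is visible of it).
The state is a dict: "time_s": time; "joint_positions": joint angles; "joint_vel": joint speeds; "joint_efforts": joint torques, N m; "tool_pos": TCP position; "eef_rot": TCP orientation; "wrist_force": force on the tool from outside, world axes, zero at the start; "wrist_torque": the same for the moment, N m; "finger_gap": finger opening in mm.
Only numpy, scipy, OpenCV 4.12 (cv2) and the standard library are available. Lean on these libraries where they do the work, as an engineer would, in place of code of your own. Each camera call takes 0.05 s, during which the arm holds its last target. There are 200 camera calls.

TASK

Load the slide carrier into the slide scanner using the wooden push stick, since the hatch is too low for a hand: square the carrier up against the fence rail while it is still on the open bed, then, with the tip of the stick in the slot at the carrier's rear, feed it gently along the fence, keeping it pressed flush to the fence all the way in, until the roller inside the hatch clicks into the carrier's cross groove. Touch the carrier only with the stick, do not force it or ram the stop, disturb nothing else, and finally lay the stick down flat on its sole on the bare table, off the loading bed.

Things in the scene. Friction and masses are not known exactly. Their poses are not given: they have to be found in the camera images.
- scanner: FIXED bench slide scanner, white housing, with an aluminium loading bed before its hatch. Origin: table height, on the fence face (x = 0), in the plane of the hatch mouth (y = 0). +y points out of the hatch along the bed, +x from the bed into the fence. Bed top: z = 8 mm, x from -112 to 0, y from 0 to 185 mm (open end). The carrier is fed in -y, its side on the fence
- fence: fence rail of the scanner, dark steel, rigid, FIXED to it; origin and axes are the scanner's. Its face is the plane x = 0; it is 12 mm thick (x = 0 to 12), its top is 30 mm above the table (22 above the bed), and it runs along y from 182 mm right into the hatch
- hatch (a point): centre of the lane in the hatch mouth, on the bed (scanner x = -42, y = 0, z = 8 mm). Inside, a fixed guide leg faces the fence at x = -86.5 mm: the lane is 86.5 mm wide, 34 mm high. Over it a clear plate (top z = 47 mm) for y from 0 to -80 mm, then the housing (162 mm wide, 104 mm high) to y = -170 mm. A small black thumbscrew (top z = 55 mm) stands on the plate
- catch (a joint): sprung arm with the hold-down roller (grey, 12 mm, under the clear plate by the fence): 0 rad with the lane empty, about 0.1 riding on the carrier's strip, below 0.04 again once dropped into the groove. Roller and end stop sit on one clamped slide whose setting differs each time: home is with the carrier's origin at scanner y = -61 to -89 mm, found by feel; the rigid stop is 1.5 mm beyond
- carrier: slide carrier, loose on the bed: a black block 84 mm wide (x), 120 long (y), 14 high, 0.26 to 0.49 kg, with two glass slides. Origin: centre of its underside; +x is its fence side, +y its rear; parallel to the scanner's axes when flush. A steel strip on its top by the fence (16 mm high) has a ramp in front and a cross groove 11 mm wide, 3 deep, at y = +15 mm. It starts off the fence and askew
- slot (a point): middle of the bottom of the push slot in the carrier's rear (carrier x = -24, y = +44, z = 7 mm): 20 mm wide, 16 deep, open to the rear and the top, walls 14 mm high. Lying off the centre line, a push there also turns the nose to the fence; pressing in +x bears on the slot's wall and holds the rear on the fence. At home the slot's mouth is 1 to 29 mm inside the hatch, so the tip must follow it in
- edge_front (a point): point on the carrier's fence-side face near its front corner (carrier x = 42, y = -58, z = 7 mm); scanner x = 0 when flush on the fence
- edge_rear (a point): point on the carrier's fence-side face near its rear corner (carrier x = 42, y = +58, z = 7 mm); scanner x = 0 when flush on the fence
- push_stick: beech push stick, 160 mm long, 0.13 kg, standing on its sole on the table. Origin: underside, below mid-grip; +x to the tip. Sole 10 mm thick, 26 mm wide from x = -55 to 40 mm, then a tongue 14 mm wide to the round tip at x = 105 mm (sides straight from x = 55 to 98). Grip: an upright rib 16 mm thick (y), 70 long (x from -35 to 35), top 48 mm above the underside
- tip (a point): round tip of the push stick's tongue (stick x = 105, y = 0, z = 5 mm), radius 7 mm
- oil_bottle: bystander: small brown bottle, 28 mm diameter, 60 mm high; origin at centre of its base
- beaker: bystander: small glass beaker, 44 mm diameter, 55 mm high; origin at centre of its base
- forceps: bystander: steel forceps lying flat, 123 mm long; origin at the middle
- tape_roll: bystander: roll of tape, 62 mm diameter, 19 mm high, lying flat; origin at centre of its base
- specimen_cup: bystander: cup with yellow lid, 63 mm diameter, 65 mm high; origin at centre of its base

How it is judged (in metres and radians):
On the way, in this order (a step that is already met when the one before it is completed fails the run):
1. the carrier lies flush on the fence (both edge points within 2 mm), still outside the hatch, pushed there by the stick (x of each of edge_front, edge_rear in the frame of scanner above -0.002 m and y of edge_front in the frame of scanner above 0 m and contact force between push_stick and carrier above 0.3 N), for 0.1 s.
2. the stick's tip in the slot, the carrier half-way through the hatch, pressed on the fence (y of edge_front in the frame of scanner below -0.055 m and x of each of edge_front, edge_rear in the frame of scanner above -0.0025 m and contact force between carrier and fence above 1 N and horizontal distance between tip and slot below 0.012 m), for 0.1 s.
3. the carrier is home: the roller has dropped into the groove (y of carrier in the frame of scanner below -0.055 m and value of joint catch below 0.05 rad), for 0.2 s.
At the end, for the whole second after the job is handed in: the carrier is home (origin over 55 mm inside the hatch, roller dropped into the groove: catch below 0.05 rad) and flush on the fence (both edge points within 2.5 mm); the push stick stands flat on its sole on the table (underside within 4 mm of it); all at rest (all of step 3 and x of each of edge_front, edge_rear in the frame of scanner above -0.0025 m and linear speed of each of carrier, push_stick below 0.01 m/s and height (world z) of push_stick below 0.004 m and angle between push_stick's own z axis and vertical below 0.06 rad); the robot touches nothing.
It fails at once if the carrier strays more than 3 mm from the fence (either edge point) once its front is 8 mm inside the hatch (y of edge_front in the frame of scanner below -0.008 m and x of any of edge_front, edge_rear in the frame of scanner below -0.003 m).
It fails at once if the carrier is forced: more than 25 N between the stick and the carrier (contact force between push_stick and carrier above 25 N).
It fails at once if the gripper or arm touches the carrier (contact force between any of the fingers, the arm and carrier above 0.5 N).
It fails at once if the carrier lifts or tips (angle between carrier's own z axis and vertical above 0.08 rad).
It fails at once if a bystander is moved by more than 25 mm (distance of any of oil_bottle, beaker, forceps, tape_roll, specimen_cup from where it was at the start of the episode above 0.025 m).
It also fails if it takes over 72 s, if anything falls off the work surface, if the arm or the gripper's body presses on something with over 40 N, if the wrist force passes 120 N, or if a joint passes its speed limit or range.

## Working session

There is one attempt and no reset: what is moved stays moved. The work goes in short steps, Python scripts to look and compute and a shell command to move; the robot and the scene stay as the last step left them, time stands still between calls to the robot, and variables do not carry over. Pictures are saved under pics/ and viewed, about 8 in all and at most 12, crops included, and the job is handed in when it is done.

```bash
mkdir -p pics; ls; cat > h.py <<'E'
import numpy as np, cv2
from bench import ctrl
from scipy.spatial.transform import Rotation as R
def cam(n,save=None):
    c=ctrl.read_camera(n)
    if save: cv2.imwrite('pics/'+save,c['frame'])
    return c
def Rt(c): return cv2.Rodrigues(np.array(c['rvec'],float))[0],np.array(c['tvec'],float).ravel()
def cloud(c):
    z=c['z_map'].astype(float);v,u=np.indices(z.shape)
    p=np.stack([(u-c['cx'])*z/c['fx'],(v-c['cy'])*z/c['fy'],z],-1)
    r,t=Rt(c); w=(p-t)@r
    w[z==0]=np.nan
    return w
def onplane(c,uv,h):
    r,t=Rt(c); d=np.array([(uv[0]-c['cx'])/c['fx'],(uv[1]-c['cy'])/c['fy'],1])@r; o=-t@r
    return o+d*(h-o[2])/d[2]
def proj(c,p):
    r,t=Rt(c);q=np.atleast_2d(p)@r.T+t
    return np.c_[q[:,0]/q[:,2]*c['fx']+c['cx'],q[:,1]/q[:,2]*c['fy']+c['cy']]
E
python3 - <<'E'
from h import *
np.set_printoptions(precision=1,suppress=True)
print({k:np.round(v,3) for k,v in ctrl.get_obs().items()})
ims=[]
for n in ['top','scene']:
    c=cam(n);w=cloud(c);ims.append(c['frame'])
    r,t=Rt(c);print(n,'campos',-t@r, c['fx'])
    for q in ['scanner','fence','carrier','push_stick','oil_bottle','beaker','forceps','tape_roll','specimen_cup']:
        for d in ctrl.recognise(n,q)[:2]:
            u,v=np.array(d['uv']).round().astype(int);print(q,round(d['score'],2),u,v,w[v,u])
cv2.imwrite('pics/a.png',ims[0]);cv2.imwrite('pics/b.png',ims[1])
E
```

```text
pics
{'time_s': np.float64(0.0), 'joint_positions': array([ 1.2,  0.7, -0.2,  1.6,  0.2,  0.9, -0.2]), 'joint_vel': array([-0.,  0., -0., -0., -0.,  0., -0.]), 'joint_efforts': array([ -0. , -54. ,  -1.3, -15.9,   0. ,   0. ,  -0. ]), 'tool_pos': array([ 224.4, -582.6,  230.4]), 'eef_rot': array([-0. ,  0.8, -0.6, -0. ]), 'wrist_force': array([-0.7,  0.8,  0.1]), 'wrist_torque': array([0., 0., 0.]), 'finger_gap': np.float64(85.255)}
top campos [ 324.1  191.6 1000.1] 368.4970240193378
scanner 0.63 332 181 [517.4  -3.4  46.2]
scanner 0.32 277 192 [492.4 140.1  17.6]
fence 0.94 274 166 [561.7 148.5  29. ]
fence 0.24 181 194 [481.8 394.6  43. ]
carrier 0.62 274 191 [495.2 148.2  16.7]
push_stick 0.57 186 199 [474.2 388.4   5. ]
oil_bottle 0.28 316 234 [380.9  34.5  -1.1]
beaker 0.56 318 237 [372.7  29.8   1.7]
beaker 0.54 372 235 [375.4 -96.2  63.6]
tape_roll 0.55 206 238 [368.9 331.8  -2.9]
specimen_cup 0.77 371 235 [375.4 -94.1  62.3]
scene campos [-84.2 660.6 769.3] 403.1503559458924
scanner 0.57 300 171 [494.2  27.7  50.3]
fence 0.85 250 187 [549.9 160.9  31.3]
carrier 0.62 264 200 [496.4 157.   19.2]
oil_bottle 0.64 192 201 [594.7 316.5  44.3]
beaker 0.64 329 201 [357.9  59.9  56.5]
forceps 0.66 280 239 [375.7 209.3   8. ]
tape_roll 0.96 239 259 [395.2 322.1   4.9]
specimen_cup 0.67 363 177 [354.4 -66.9  67.1]
```

```bash
python3 - <<'E'
import cv2
a=cv2.imread('pics/a.png');a=a[110:280,130:400];cv2.imwrite('pics/a2.png',cv2.resize(a,None,fx=2.9,fy=2.9,interpolation=cv2.INTER_CUBIC))
E
```

```text
(no output)
```

View pics/a2.png

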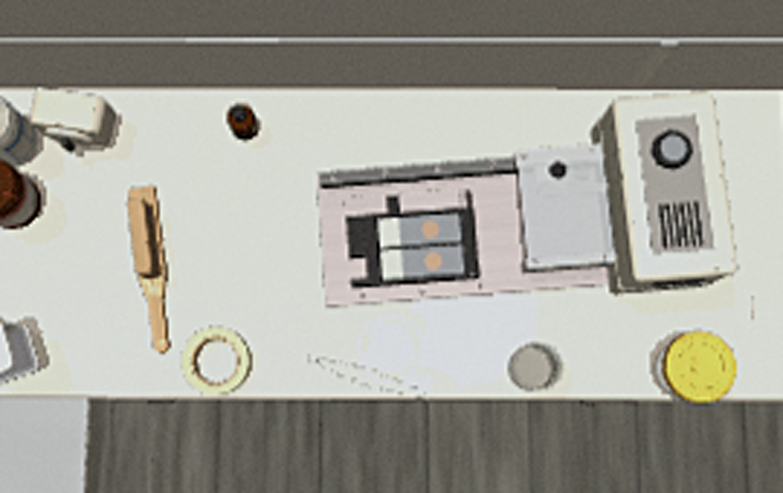

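View pics/b.png

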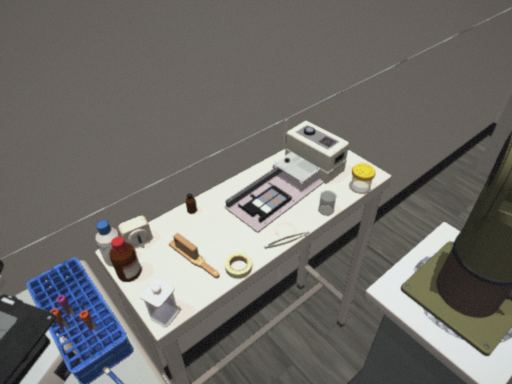

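The top crop shows the stick at crop (150,270) with its tip toward the robot. The bed and carrier are at (415,235), the fence is along the far side and the hatch mouth is at x≈520. The scene view agrees. I'll work out the moves toward a close view over the bed and then the stick.

```bash
cat >> h.py <<'E'
import json,sys
np.set_printoptions(precision=2,suppress=True)
def st():
    o=ctrl.get_obs();q=np.array(o['eef_rot'],float)
    M=R.from_quat(q[[1,2,3,0]]).as_matrix()
    return o,np.array(o['tool_pos'],float),M
def show():
    o,p,M=st();print('t',round(o['time_s'],2),'p',p,'F',np.array(o['wrist_force']),'T',np.array(o['wrist_torque']),'gap',round(o['finger_gap'],1),'xaxis yaw',round(np.degrees(np.arctan2(M[1,0],M[0,0])),2),'z',M[:,2])
def delta(target,yaw=None):
    """slide/twist to a world TCP; yaw = wanted world angle (deg) of tool x axis, mod 180"""
    o,p,M=st();s=(np.array(target)-p)@M
    tw=None
    if yaw is not None:
        cur=np.degrees(np.arctan2(M[1,0],M[0,0])); d=(yaw-cur+90)%180-90; tw=-d  # tool z down
    print('slide',s,'twist',tw,'rows',np.linalg.norm(s)/62.5)
E
python3 - <<'E'
from h import *
show();o,p,M=st();print(M, o['joint_positions'])
delta([560,-150,330]); delta([480,150,330],0);
E
```

```text
t 1.0 p [ 224.77 -583.23  231.31] F [-0.27 -0.7   0.6 ] T [0.06 0.01 0.02] gap 85.5 xaxis yaw -68.93 z [ 0. -0. -1.]
[[ 0.36 -0.93  0.  ]
 [-0.93 -0.36 -0.  ]
 [ 0.   -0.   -1.  ]] [ 1.24  0.69 -0.19  1.57  0.16  0.9  -0.22]
slide [-283.7  -468.59  -98.71] twist None rows 8.905620462260025
slide [-592.4  -501.82  -98.75] twist -68.9254787033683 rows 12.522042553670664
```

```bash
python3 -m crank '[{"grip":1,"slide":[-35,-58,-12],"twist":-8},{"grip":1,"slide":[-70,-116,-24],"twist":-16},{"grip":1,"slide":[-105,-174,-36],"twist":-24},{"grip":1,"slide":[-140,-232,-48],"twist":-32},{"grip":1,"slide":[-175,-290,-60],"twist":-40},{"grip":1,"slide":[-210,-348,-72],"twist":-48},{"grip":1,"slide":[-245,-406,-84],"twist":-56},{"grip":1,"slide":[-280,-464,-96],"twist":-64}]'; python3 -c "
from h import *
show();delta([470,150,330],0)"
```

```text
time_s: 2.0
tool_pos: [527.6, -192.9, 319.1]
eef_rot: [0.0, 0.999, -0.041, 0.0]
wrist_force: [0.1, 0.1, -0.0]
finger_gap: 85.7
t 2.0 p [ 527.64 -192.87  319.13] F [ 0.14  0.08 -0.04] T [-0.02 -0.05 -0.04] gap 85.7 xaxis yaw -4.69 z [ 0. -0. -1.]
slide [ -85.45 -337.01  -11.14] twist -4.686120188799123 rows 5.5656010750369385
```

```bash
python3 -m crank '[{"grip":1,"slide":[-85,-50,0],"twist":-4},{"grip":1,"slide":[-85,-100,0],"twist":-4},{"grip":1,"slide":[-85,-150,0],"twist":-4},{"grip":1,"slide":[-85,-200,0],"twist":-4},{"grip":1,"slide":[-85,-250,0],"twist":-4},{"grip":1,"slide":[-85,-300,0],"twist":-4},{"grip":1,"slide":[-85,-300,0],"twist":-4},{"grip":1,"slide":[-85,-300,0],"twist":-4}]'; python3 - <<'E'
from h import *
show()
c=cam('wrist','c.png');r,t=Rt(c);print('cam',-t@r,c['fx'],r)
for q in ['fence','carrier','catch','slot','hatch','edge_front','edge_rear','push_stick','tip']:
    for d in ctrl.recognise('wrist',q)[:1]: print(q,round(d['score'],2),d['uv'])
E
```

```text
time_s: 3.0
tool_pos: [467.6, 111.1, 318.3]
eef_rot: [0.001, 1.0, -0.008, -0.0]
wrist_force: [0.0, -0.3, -0.3]
finger_gap: 85.4
t 3.0 p [467.57 111.14 318.34] F [ 0.05 -0.33 -0.3 ] T [ 0.01 -0.07  0.  ] gap 85.4 xaxis yaw -0.94 z [-0. -0. -1.]
cam [468.82 194.71 460.36] 267.5509539281186 [[ 1.   -0.02 -0.  ]
 [-0.02 -0.95  0.32]
 [-0.01 -0.32 -0.95]]
fence 0.8 [311.0, 121.0]
carrier 0.61 [271.4, 119.7]
slot 0.82 [273.3, 122.8]
hatch 0.69 [289.5, 211.5]
edge_rear 0.96 [271.0, 122.0]
tip 0.72 [201.6, 191.6]
```

View pics/c.png

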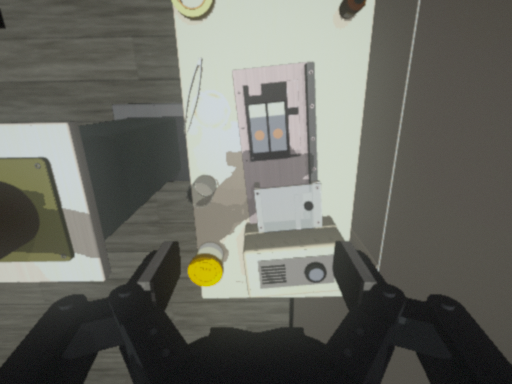

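The wrist view has the fence at right (311,60→190) and the carrier, askew, at (270,120) with its rear upward. The clear plate starts at row ~190. Next I'll fit the geometry from the depth maps.

```bash
python3 - <<'E'
from h import *
for n in ['wrist','top']:
    c=cam(n);w=cloud(c).reshape(-1,3);w=w[~np.isnan(w).any(1)]
    S=lambda x0,x1,y0,y1,z0,z1:w[(w[:,0]>x0)&(w[:,0]<x1)&(w[:,1]>y0)&(w[:,1]<y1)&(w[:,2]>z0)&(w[:,2]<z1)]
    print(n,'bare table z',np.median(S(440,520,280,330,-20,20)[:,2]),'std',S(440,520,280,330,-20,20)[:,2].std())
    f=S(530,600,60,240,24,37);x0=np.median(f[:,0]);
    for _ in range(4):
        a,b=np.polyfit(f[:,1],f[:,0],1);f=f[abs(f[:,0]-a*f[:,1]-b)<8]
    res=f[:,0]-a*f[:,1]-b
    print('fence n',len(f),'x=%.4f y+%.1f'%(a,b),'yaw deg',-np.degrees(np.arctan(a)),'y range',np.percentile(f[:,1],[0.5,99.5]),'wid',np.percentile(res,[2,98]))
    # plate
    p=S(430,620,-80,90,41,53);p=p[p[:,0]<a*p[:,1]+b+20];print('plate n',len(p),'xr',np.percentile(p[:,0],[1,99]),'yr',np.percentile(p[:,1],[1,99]))
    k=S(430,a*150+b-4,60,230,15,23);k=k[k[:,0]<a*k[:,1]+b-10]
    r=cv2.minAreaRect(k[:,:2].astype(np.float32));print('carrier',len(k),r)
    s=S(400,560,300,450,3,60);print('stick n',len(s),cv2.minAreaRect(s[:,:2].astype(np.float32)))
    s=S(400,560,300,450,35,56);print('rib n',len(s),s.mean(0) if len(s) else 0, cv2.minAreaRect(s[:,:2].astype(np.float32)) if len(s) else 0)
E
python3 - <<'E'
import cv2
a=cv2.imread('pics/c.png');cv2.imwrite('pics/c2.png',cv2.resize(a[50:205,215:335],None,fx=4.8,fy=3.8*1.0,interpolation=cv2.INTER_CUBIC))
E
```

```text
wrist bare table z -0.6396108778374989 std 0.8917446585353371
fence n 942 x=-0.0814 y+567.6 yaw deg 4.653348669758121 y range [ 61.77 239.22] wid [-5.52  6.2 ]
plate n 2988 xr [457.49 575.6 ] yr [-27.62  58.98]
carrier 3358 ((493.76519775390625, 156.5067138671875), (83.9831314086914, 119.99762725830078), 4.555266380310059)
stick n 77 ((402.98138427734375, 323.5849304199219), (18.605085372924805, 8.233397483825684), 65.52726745605469)
rib n 0 0 0
top bare table z -1.416335881293067 std 1.8092161579169923
fence n 204 x=-0.0745 y+566.1 yaw deg 4.258839696015318 y range [113.41 237.6 ] wid [-5.54  6.17]
plate n 564 xr [446.   531.29] yr [-36.8   42.21]
carrier 1157 ((493.9154052734375, 155.2017822265625), (84.40973663330078, 119.5862045288086), 4.543704509735107)
stick n 530 ((477.611328125, 378.6502990722656), (154.5935821533203, 138.9197235107422), 1.1299986839294434)
rib n 176 [489.05 402.28  45.27] ((490.0138854980469, 403.5690612792969), (69.63417053222656, 17.07686424255371), 9.606254577636719)
```

View pics/c2.png

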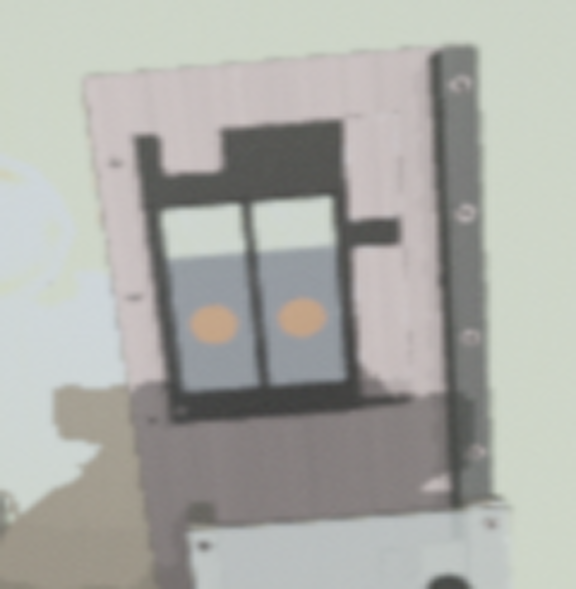

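The depth fits agree with the given sizes: carrier 84.0×120.0, fence 12 mm wide at yaw ≈4.6°, scanner origin ≈(557,57.5), and a fence gap ≈13 mm. The stick's rib is near (490,403), with the stick heading ≈189.6°. I'll go above it.

```bash
python3 -c "
from h import *
delta([490,403,160],-80.4)"
```

```text
slide [  17.53 -291.56  158.47] twist 79.46095083497492 rows 5.316829648207626
```

```bash
python3 -m crank '[{"grip":1,"slide":[3,-50,20],"twist":10},{"grip":1,"slide":[6,-100,40],"twist":20},{"grip":1,"slide":[9,-150,70],"twist":30},{"grip":1,"slide":[12,-200,100],"twist":40},{"grip":1,"slide":[15,-250,130],"twist":50},{"grip":1,"slide":[17,-292,158],"twist":60},{"grip":1,"slide":[17,-292,158],"twist":70},{"grip":1,"slide":[17,-292,158],"twist":79.5}]'; python3 - <<'E'
from h import *
show()
c=cam('wrist','d.png');w=cloud(c).reshape(-1,3);w=w[~np.isnan(w).any(1)]
s=w[(abs(w[:,0]-490)<60)&(abs(w[:,1]-403)<45)]
rb=s[(s[:,2]>40)&(s[:,2]<54)];print('rib',len(rb),rb.mean(0),cv2.minAreaRect(rb[:,:2].astype(np.float32)))
s=w[(w[:,0]>360)&(w[:,0]<580)&(abs(w[:,1]-400)<40)&(w[:,2]>5)&(w[:,2]<16)]
print('sole',len(s),np.median(s[:,2]),cv2.minAreaRect(s[:,:2].astype(np.float32)))
E
```

```text
time_s: 4.6
tool_pos: [488.7, 404.4, 159.5]
eef_rot: [0.001, 0.762, -0.647, -0.0]
wrist_force: [0.3, -0.3, -0.2]
finger_gap: 85.3
t 4.6 p [488.73 404.38 159.48] F [ 0.33 -0.26 -0.17] T [-0.03  0.02 -0.02] gap 85.3 xaxis yaw -80.65 z [-0. -0. -1.]
rib 1068 [492.74 405.56  47.03] ((491.104248046875, 404.97369384765625), (69.03073120117188, 15.80154037475586), 8.862672805786133)
sole 1405 9.317169463250984 ((460.4535217285156, 395.0362548828125), (174.8321075439453, 36.36823272705078), 14.633975982666016)
```

View pics/d.png

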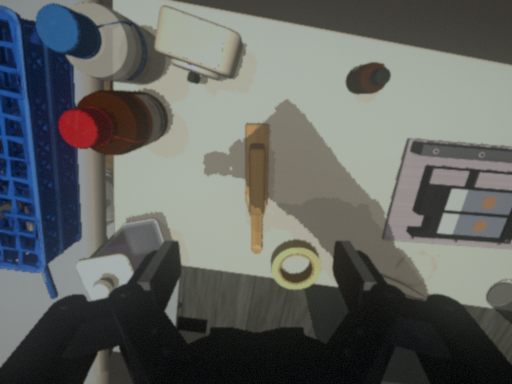

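The stick sits square between the fingers: rib (257,165), tip (257,250). The tape roll is clear at (296,268). I'll descend and grip.

```bash
python3 -m crank '[{"grip":1,"slide":[0,-2.4,30],"twist":0},{"grip":1,"slide":[0,-2.4,60],"twist":0},{"grip":1,"slide":[0,-2.4,90],"twist":0},{"grip":1,"slide":[0,-2.4,115],"twist":0},{"grip":1,"slide":[0,-2.4,130],"twist":0},{"grip":1,"slide":[0,-2.4,137],"twist":0},{"grip":-0.2,"slide":[0,-2.4,137],"twist":0},{"grip":-0.7,"slide":[0,-2.4,137],"twist":0}]'; python3 -m crank '[{"grip":-1,"slide":[0,0,0],"twist":0},{"grip":-1,"slide":[0,0,0],"twist":0},{"grip":-1,"slide":[0,0,0],"twist":0},{"grip":-1,"slide":[0,0,0],"twist":0},{"grip":-1,"slide":[0,0,-8],"twist":0},{"grip":-1,"slide":[0,0,-20],"twist":0},{"grip":-1,"slide":[0,0,-30],"twist":0},{"grip":-1,"slide":[0,0,-38],"twist":0}]'; python3 -c "
from h import *
show()"
```

```text
time_s: 5.65
tool_pos: [492.3, 404.5, 24.4]
eef_rot: [-0.001, 0.764, -0.646, 0.0]
wrist_force: [0.0, -1.3, 0.1]
finger_gap: 51.5
time_s: 6.65
tool_pos: [492.0, 404.2, 62.4]
eef_rot: [-0.0, 0.764, -0.646, 0.0]
wrist_force: [0.2, -0.5, -1.7]
finger_gap: 15.0
t 6.65 p [492.01 404.15  62.43] F [ 0.16 -0.52 -1.69] T [-0.    0.   -0.02] gap 15.0 xaxis yaw -80.43 z [ 0.  0. -1.]
```

```bash
cat >> h.py <<'E'
O=np.array([557.,57.5]);YAW=4.6
def sc(xs,ys):
    a=np.radians(YAW);return O+xs*np.array([np.cos(a),np.sin(a)])+ys*np.array([-np.sin(a),np.cos(a)])
def tosc(p):
    a=np.radians(YAW);d=np.array(p)[...,:2]-O;return np.stack([d@np.array([np.cos(a),np.sin(a)]),d@np.array([-np.sin(a),np.cos(a)])],-1)
E
python3 -c "
from h import *
delta([*sc(-122,128),90],4.6)"
```

```text
slide [214.53 103.99 -27.71] twist -85.0261013503694 rows 3.840157456264846
```

```bash
python3 -m crank '[{"grip":-1,"slide":[27,13,-26],"twist":-10.6},{"grip":-1,"slide":[54,26,-26],"twist":-21.2},{"grip":-1,"slide":[81,39,-26],"twist":-31.8},{"grip":-1,"slide":[108,52,-26],"twist":-42.4},{"grip":-1,"slide":[135,65,-26],"twist":-53},{"grip":-1,"slide":[162,78,-26],"twist":-63.6},{"grip":-1,"slide":[188,91,-26],"twist":-74.2},{"grip":-1,"slide":[214,104,-26],"twist":-84.8}]'; python3 -m crank '[{"grip":-1,"slide":[0,0,0],"twist":0},{"grip":-1,"slide":[0,0,0],"twist":0},{"grip":-1,"slide":[0,0,0],"twist":0},{"grip":-1,"slide":[0,0,0],"twist":0},{"grip":-1,"slide":[0,0,0],"twist":0},{"grip":-1,"slide":[0,0,0],"twist":0},{"grip":-1,"slide":[0,0,0],"twist":0},{"grip":-1,"slide":[0,0,0],"twist":0}]';python3 - <<'E'
from h import *
show()
c=cam('wrist','e.png');print(tosc(st()[1]))
w=cloud(c).reshape(-1,3);w=w[~np.isnan(w).any(1)]
s=tosc(w);
f=w[(s[:,0]>-6)&(s[:,0]<18)&(s[:,1]>10)&(s[:,1]<178)&(w[:,2]>25)&(w[:,2]<36)]
a,b=np.polyfit(f[:,1],f[:,0],1);f=f[abs(f[:,0]-a*f[:,1]-b)<8];a,b=np.polyfit(f[:,1],f[:,0],1)
print('fence',len(f),a,b,np.degrees(np.arctan(-a)),f[:,2].mean(),'center x_s',tosc(f).mean(0))
k=(s[:,0]<-3)&(s[:,0]>-112)&(s[:,1]>30)&(s[:,1]<185)&(w[:,2]>17)&(w[:,2]<28)
r=cv2.minAreaRect(s[k].astype(np.float32));print('carrier in s',k.sum(),r)
for q in ['tip','slot','carrier','fence']:
    for d in ctrl.recognise('wrist',q)[:1]: print(q,round(d['score'],2),d['uv'])
E
```

```text
time_s: 7.65
tool_pos: [425.1, 174.7, 87.9]
eef_rot: [0.0, 0.999, 0.041, 0.001]
wrist_force: [0.8, -0.5, -1.8]
finger_gap: 14.7
time_s: 8.65
tool_pos: [424.8, 175.6, 87.5]
eef_rot: [0.0, 0.999, 0.038, 0.0]
wrist_force: [-0.4, 1.3, -1.5]
finger_gap: 15.1
t 8.65 p [424.84 175.65  87.48] F [-0.36  1.27 -1.54] T [ 0.02  0.02 -0.04] gap 15.1 xaxis yaw 4.37 z [ 0. -0. -1.]
[-122.28  128.35]
fence 2733 -0.08467858195909646 567.2373397111905 4.840178626930136 29.120436308422228 center x_s [  4.88 111.1 ]
carrier in s 10492 ((-55.16435241699219, 105.34428405761719), (117.89183807373047, 84.49473571777344), 89.87264251708984)
tip 0.69 [256.0, 223.0]
slot 0.89 [338.8, 212.2]
carrier 0.88 [336.7, 214.0]
fence 0.78 [406.8, 210.4]
```

View pics/e.png

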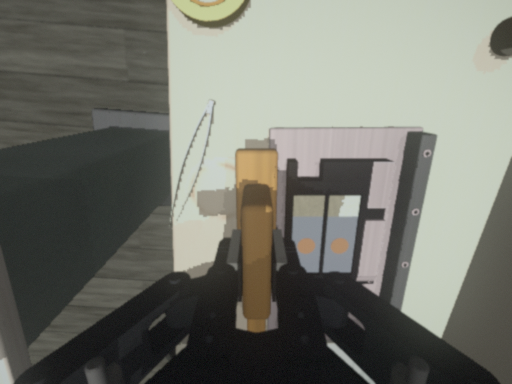

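The stick is vertical in the view with its rib at (257,250). The carrier is to its right at (330,225) and the fence further right at (410,210). I'll lower and start the sideways approach.

```bash
sed -i 's/^O=.*/O=np.array([556.1,57.5]);YAW=4.7/' h.py; python3 -m crank '[{"grip":-1,"slide":[0,0,15],"twist":-0.3},{"grip":-1,"slide":[0,0,30],"twist":-0.3},{"grip":-1,"slide":[0,0,42],"twist":-0.3},{"grip":-1,"slide":[0,0,52],"twist":-0.3},{"grip":-1,"slide":[2,0,52],"twist":-0.3},{"grip":-1,"slide":[4,0,52],"twist":-0.3},{"grip":-1,"slide":[6,0,52],"twist":-0.3},{"grip":-1,"slide":[8,0,52],"twist":-0.3}]';python3 -c "
from h import *
show();print(tosc(st()[1]))"
```

```text
time_s: 9.9
tool_pos: [433.2, 176.3, 35.8]
eef_rot: [-0.0, 0.999, 0.041, 0.0]
wrist_force: [0.7, 0.1, -0.9]
finger_gap: 15.1
t 9.9 p [433.25 176.29  35.82] F [ 0.65  0.1  -0.9 ] T [0.05 0.08 0.03] gap 15.1 xaxis yaw 4.65 z [ 0.  0. -1.]
[-112.71  128.46]
```

```bash
python3 -m crank '[{"grip":-1,"slide":[1.5,0,0],"twist":0},{"grip":-1,"slide":[3,0,0],"twist":0},{"grip":-1,"slide":[4.5,0,0],"twist":0},{"grip":-1,"slide":[6,0,0],"twist":0},{"grip":-1,"slide":[7.5,0,0],"twist":0},{"grip":-1,"slide":[9,0,0],"twist":0},{"grip":-1,"slide":[10.5,0,0],"twist":0},{"grip":-1,"slide":[12,0,0],"twist":0}]';python3 - <<'E'
from h import *
cat='''
def carrier(name='wrist'):
    c=cam(name);w=cloud(c).reshape(-1,3);w=w[~np.isnan(w).any(1)];s=tosc(w)
    k=(s[:,0]<-3)&(s[:,0]>-100)&(s[:,1]>2)&(s[:,1]<185)&(w[:,2]>17)&(w[:,2]<27)
    k=s[k];out=[]
    yr=np.percentile(k[:,1],[0.5,99.5])
    for y in np.arange(yr[0]+8,yr[1]-5,10):
        b=k[abs(k[:,1]-y)<4]
        if len(b)>20: out.append((y,b[:,0].min(),b[:,0].max()))
    return yr,np.array(out)
'''
open('h.py','a').write(cat);exec(cat)
show();print(tosc(st()[1]));yr,o=carrier();print(yr);print(o.round(1))
E
```

```text
time_s: 10.9
tool_pos: [444.9, 177.3, 35.5]
eef_rot: [0.0, 0.999, 0.041, 0.0]
wrist_force: [-0.5, -0.7, -1.7]
finger_gap: 15.0
t 10.9 p [444.88 177.27  35.47] F [-0.51 -0.74 -1.67] T [-0.03  0.21 -0.04] gap 15.0 xaxis yaw 4.67 z [ 0. -0. -1.]
[-101.04  128.48]
[ 50.53 181.36]
[[ 58.5 -99.4 -25.5]
 [ 68.5 -88.6 -86.3]
 [ 78.5 -18.6  -4.6]
 [ 88.5 -60.4  -4.6]
 [ 98.5 -70.3  -4.5]
 [108.5 -72.8  -4.2]
 [118.5 -77.3  -4.6]
 [128.5 -90.5  -4.4]
 [138.5 -90.6  -4.4]
 [148.5 -91.4  -4.3]
 [158.5 -99.   -4. ]
 [168.5 -99.6 -39.9]]
```

```bash
python3 -m crank '[{"grip":-1,"slide":[0.5,0,0],"twist":0},{"grip":-1,"slide":[1,0,0],"twist":0},{"grip":-1,"slide":[1.5,0,0],"twist":0},{"grip":-1,"slide":[2,0,0],"twist":0},{"grip":-1,"slide":[2.5,0,0],"twist":0},{"grip":-1,"slide":[3,0,0],"twist":0},{"grip":-1,"slide":[3.5,0,0],"twist":0},{"grip":-1,"slide":[4,0,0],"twist":0}]';python3 - <<'E'
from h import *
show();print(tosc(st()[1]));cam('wrist','f.png')
E
```

```text
time_s: 11.95
tool_pos: [448.8, 177.6, 35.5]
eef_rot: [0.0, 0.999, 0.041, 0.0]
wrist_force: [-0.7, 0.6, -2.5]
finger_gap: 14.9
t 11.95 p [448.78 177.58  35.5 ] F [-0.66  0.57 -2.48] T [0.   0.21 0.01] gap 14.9 xaxis yaw 4.67 z [ 0. -0. -1.]
[-97.12 128.47]
```

View pics/f.png

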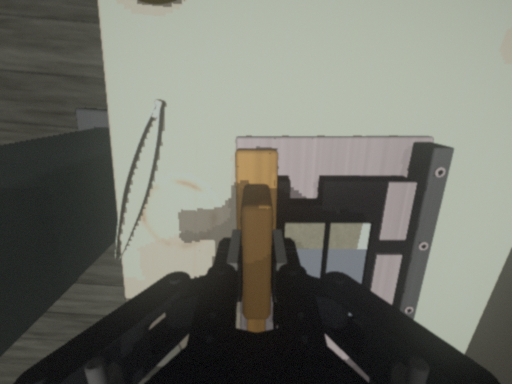

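The carrier's rear edge is at row 177 and its fence side at column ~415, almost touching the fence. I'll continue gently until the force rises.

```bash
python3 -m crank '[{"grip":-1,"slide":[0.3,0,0],"twist":0},{"grip":-1,"slide":[0.6,0,0],"twist":0},{"grip":-1,"slide":[0.9,0,0],"twist":0},{"grip":-1,"slide":[1.2,0,0],"twist":0},{"grip":-1,"slide":[1.5,0,0],"twist":0},{"grip":-1,"slide":[1.5,0,0],"twist":0},{"grip":-1,"slide":[1.5,0,0],"twist":0},{"grip":-1,"slide":[1.5,0,0],"twist":0}]';python3 -c "
from h import *
show();print(tosc(st()[1]))"
```

```text
time_s: 13.0
tool_pos: [450.3, 177.7, 35.5]
eef_rot: [-0.0, 0.999, 0.041, 0.0]
wrist_force: [-0.3, -0.4, -0.9]
finger_gap: 14.8
t 13.0 p [450.33 177.72  35.51] F [-0.33 -0.38 -0.88] T [ 0.02  0.13 -0.06] gap 14.8 xaxis yaw 4.67 z [ 0.  0. -1.]
[-95.56 128.49]
```

```bash
python3 -m crank '[{"grip":-1,"slide":[0.3,0,0],"twist":0},{"grip":-1,"slide":[0.6,0,0],"twist":0},{"grip":-1,"slide":[0.9,0,0],"twist":0},{"grip":-1,"slide":[1.2,0,0],"twist":0},{"grip":-1,"slide":[1.5,0,0],"twist":0},{"grip":-1,"slide":[1.8,0,0],"twist":0},{"grip":-1,"slide":[2,0,0],"twist":0},{"grip":-1,"slide":[2,0,0],"twist":0}]';python3 -c "
from h import *
show();print(tosc(st()[1]))"
```

```text
time_s: 14.0
tool_pos: [450.8, 177.5, 35.3]
eef_rot: [0.0, 0.999, 0.041, -0.001]
wrist_force: [-5.5, 0.0, 1.6]
finger_gap: 14.8
t 14.0 p [450.77 177.48  35.33] F [-5.52  0.    1.64] T [-0.08  1.35  0.01] gap 14.8 xaxis yaw 4.72 z [-0. -0. -1.]
[-95.14 128.21]
```

That is flush: 5.5 N at only 0.4 mm of further travel. The fence face therefore sits about 1.9 mm beyond my camera estimate, so I'm updating it, then backing off and going round to the rear slot.

```bash
sed -i 's/^O=.*/O=np.array([558.0,57.6]);YAW=4.7/' h.py; python3 -m crank '[{"grip":-1,"slide":[-4,0,0],"twist":0},{"grip":-1,"slide":[-5,-20,0],"twist":0},{"grip":-1,"slide":[-5,-65,0],"twist":0},{"grip":-1,"slide":[-5,-110,0],"twist":0},{"grip":-1,"slide":[-5,-150,0],"twist":0},{"grip":-1,"slide":[10,-160,0],"twist":0},{"grip":-1,"slide":[45,-160,0],"twist":0},{"grip":-1,"slide":[72,-160,0],"twist":0}]';python3 - <<'E'
from h import *
show();print(tosc(st()[1]));c=cam('wrist','g.png')
w=cloud(c).reshape(-1,3);w=w[~np.isnan(w).any(1)];s=tosc(w);z=w[:,2]
f=s[(s[:,0]>-8)&(s[:,0]<16)&(s[:,1]>100)&(s[:,1]<178)&(z>26)&(z<34)];print('fence',len(f),np.percentile(f[:,0],[2,50,98]) if len(f) else 0)
E
```

```text
time_s: 15.0
tool_pos: [512.5, 345.7, 35.9]
eef_rot: [-0.001, 0.999, 0.041, 0.001]
wrist_force: [0.2, -0.3, -0.9]
finger_gap: 14.8
t 15.0 p [512.53 345.73  35.92] F [ 0.24 -0.33 -0.89] T [0.07 0.03 0.02] gap 14.8 xaxis yaw 4.7 z [ 0.  0. -1.]
[-21.71 290.89]
fence 0 0
```

View pics/g.png

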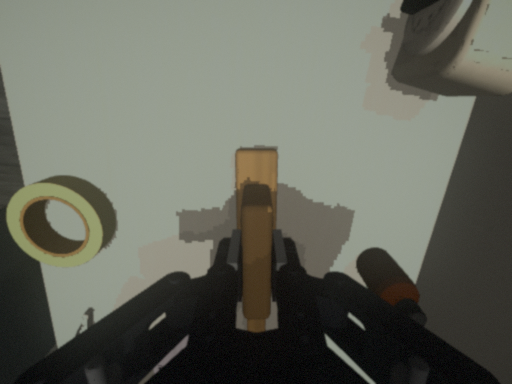

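```bash
python3 - <<'E'
from h import *
show();print(tosc(st()[1]))
T=[]
for n in ['top','scene']:
    c=cam(n);w=cloud(c)
    for q in ['tip','slot','carrier','push_stick']:
        for d in ctrl.recognise(n,q)[:1]:
            u,v=np.round(d['uv']).astype(int);print(n,q,round(d['score'],2),u,v,w[v,u],tosc(w[v,u]))
    u,v=proj(c,[[*sc(-24,149),22]])[0].astype(int);f=c['frame'][max(v-38,0):v+37,max(u-50,0):u+50];T.append(cv2.resize(f,(600,450),interpolation=cv2.INTER_CUBIC)[:,:400] if 0 else cv2.resize(f,(400,300),interpolation=cv2.INTER_CUBIC))
cv2.imwrite('pics/hh.png',np.hstack(T))
E
```

```text
t 15.05 p [517.39 345.11  35.98] F [ 3.46  1.25 -1.87] T [ 0.09 -0.48 -0.03] gap 14.9 xaxis yaw 4.46 z [ 0.01  0.   -1.  ]
[-16.91 289.87]
top tip 0.82 212 181 [513.44 311.33  60.57] [-23.62 256.53]
top push_stick 0.79 219 184 [513.21 297.21  20.9 ] [-25.   242.47]
scene tip 0.59 200 236 [500.61 358.59  22.22] [-32.54 304.68]
scene slot 0.86 260 197 [512.28 157.43  18.97] [-37.39 103.24]
scene carrier 0.81 261 196 [512.18 153.98  20.6 ] [-37.77  99.81]
scene push_stick 0.72 203 227 [496.44 349.08  51.44] [-37.46 295.54]
```

View pics/hh.png

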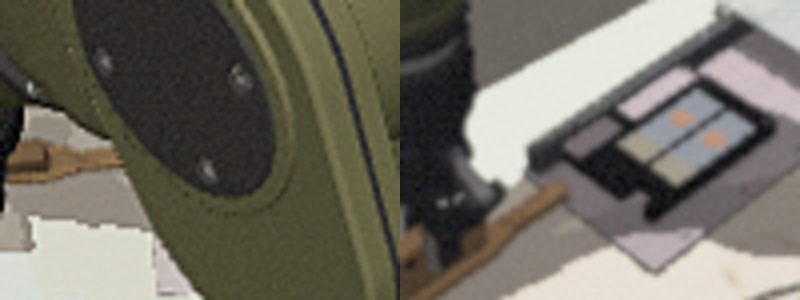

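Scene half: the tongue tip at (565,190) is just outside the bed's open end. The carrier is flush on the fence with its slot mouth at (640,190). The arm was still settling, so I'll read it once it is at rest while advancing to the slot mouth.

```bash
python3 -m crank '[{"grip":-1,"slide":[0,0,0],"twist":0},{"grip":-1,"slide":[0,0,0],"twist":0},{"grip":-1,"slide":[0,2,0],"twist":0},{"grip":-1,"slide":[0,4,0],"twist":0},{"grip":-1,"slide":[0,7,0],"twist":0},{"grip":-1,"slide":[0,10,0],"twist":0},{"grip":-1,"slide":[0,10,0],"twist":0},{"grip":-1,"slide":[0,10,0],"twist":0}]';python3 - <<'E'
from h import *
show();p=st()[1];print(tosc(p));c=cam('scene');w=cloud(c).reshape(-1,3);w=w[~np.isnan(w).any(1)];s=tosc(w);z=w[:,2]
a=np.radians(4.7)
k=(s[:,0]<-44)&(s[:,0]>-75)&(s[:,1]>20)&(s[:,1]<185)&(z>15)&(z<28);print('carrier main y',np.percentile(s[k][:,1],[1,99]),'z',np.median(z[k]))
k=(s[:,0]<-45)&(s[:,0]>-100)&(s[:,1]>80)&(s[:,1]<140)&(z>15)&(z<28);print('left x',np.percentile(s[k][:,0],[0.5,1,2]))
k=(s[:,0]<0)&(s[:,0]>-50)&(s[:,1]>165)&(s[:,1]<235)&(z>14)&(z<28);
if k.sum(): print('tongue',k.sum(),s[k].min(0),s[k].mean(0),s[k].max(0),np.median(z[k]))
k=(s[:,0]<-20)&(s[:,0]>-38)&(s[:,1]>20)&(s[:,1]<160)&(z>15)&(z<28)
print('slot col y',np.percentile(s[k][:,1],[1,99]))
o=w[np.hypot(w[:,0]-595,w[:,1]-316)<0]
im=c['frame'].copy()
for q in [(-24,149),(-24,165),(-34,165),(-14,165),(-84,165),(0,165),(0,45)]:
    u,v=proj(c,[[*sc(*q),22]])[0];print(q,u.round(1),v.round(1))
    cv2.circle(im,(int(round(u*8)),int(round(v*8))),6,(0,0,255),-1,shift=3) if 0 else None
cv2.imwrite('pics/i_raw.png',im)
f=cv2.resize(im[165:240,200:300],(800,600),interpolation=cv2.INTER_CUBIC)
for q in [(-24,149),(-24,165),(-84,165),(0,165)]:
    u,v=proj(c,[[*sc(*q),22]])[0];cv2.circle(f,(int((u+.5-200)*8),int((v+.5-165)*8)),4,(0,0,255),-1)
t=tosc(p);u,v=proj(c,[[*sc(t[0],t[1]-105),17]])[0];cv2.circle(f,(int((u+.5-200)*8),int((v+.5-165)*8)),4,(0,255,0),-1)
cv2.imwrite('pics/i.png',f)
E
```

```text
time_s: 16.55
tool_pos: [511.8, 333.4, 35.5]
eef_rot: [-0.0, 0.999, 0.041, 0.0]
wrist_force: [0.2, 0.4, -1.3]
finger_gap: 15.1
t 16.55 p [511.78 333.36  35.52] F [ 0.22  0.35 -1.34] T [0.05 0.05 0.04] gap 15.1 xaxis yaw 4.68 z [ 0.  0. -1.]
[-23.47 278.62]
carrier main y [ 43.8  161.96] z 21.232157302990256
left x [-85.68 -85.31 -84.86]
tongue 142 [-35.4  166.99] [-24.3  202.59] [ -0.15 234.78] 22.587440610881252
slot col y [ 44.65 159.24]
(-24, 149) 244.2 202.3
(-24, 165) 239.7 205.3
(-34, 165) 242.3 207.2
(-14, 165) 237.1 203.4
(-84, 165) 255.8 217.1
(0, 165) 233.5 200.8
(0, 45) 265.2 179.5
```

View pics/i.png

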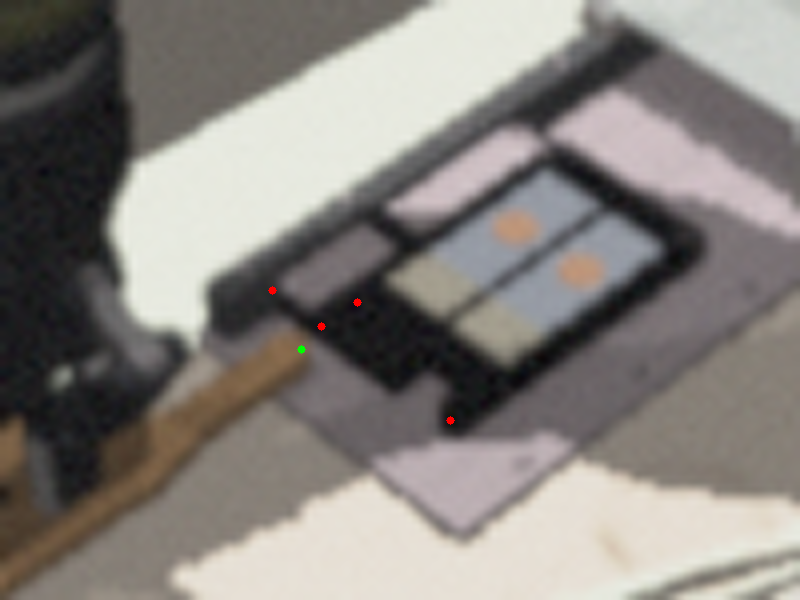

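The picture shows the slot mouth at (415,385), which is scanner x = -66 (carrier centre -42 minus 24). I had taken it as -24, so the tip at (300,345) must shift 42.5 mm away from the fence before entering.

```bash
python3 -m crank '[{"grip":-1,"slide":[-8,-3,0],"twist":0},{"grip":-1,"slide":[-20,-3,0],"twist":0},{"grip":-1,"slide":[-32,-3,0],"twist":0},{"grip":-1,"slide":[-39,-3,0],"twist":0},{"grip":-1,"slide":[-42.5,-2,0],"twist":0},{"grip":-1,"slide":[-42.5,0,0],"twist":0},{"grip":-1,"slide":[-42.5,2,0],"twist":0},{"grip":-1,"slide":[-42.5,5,0],"twist":0}]';python3 - <<'E'
from h import *
show();p=st()[1];t=tosc(p);print(t,'tip y',t[1]-105);c=cam('scene')
f=cv2.resize(c['frame'][165:240,200:300],(800,600),interpolation=cv2.INTER_CUBIC)
for q in [(-66,147),(-66,163)]:
    u,v=proj(c,[[*sc(*q),22]])[0];cv2.circle(f,(int((u+.5-200)*8),int((v+.5-165)*8)),4,(0,0,255),-1)
cv2.imwrite('pics/j.png',f)
E
```

```text
time_s: 17.6
tool_pos: [470.3, 324.5, 35.4]
eef_rot: [-0.0, 0.999, 0.04, 0.0]
wrist_force: [0.2, -0.1, -0.6]
finger_gap: 15.2
t 17.6 p [470.26 324.53  35.44] F [ 0.17 -0.06 -0.63] T [-0.01  0.01  0.03] gap 15.2 xaxis yaw 4.64 z [ 0.  0. -1.]
[-65.57 273.22] tip y 168.22326813576058
```

View pics/j.png

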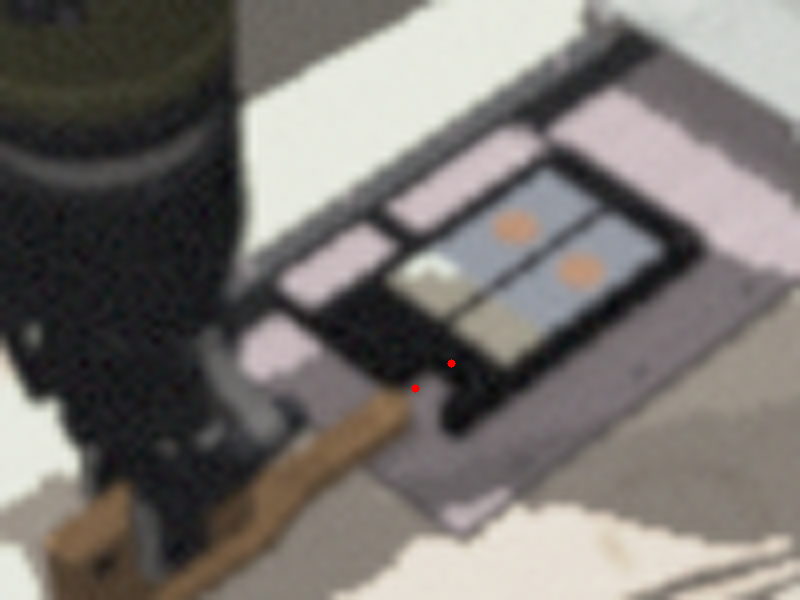

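The tip (400,395) is at the slot mouth, about 1 mm to the fence side of its centre. I'm nudging it and entering.

```bash
python3 -m crank '[{"grip":-1,"slide":[-0.8,0,0],"twist":0},{"grip":-1,"slide":[-0.8,2,0],"twist":0},{"grip":-1,"slide":[-0.8,4,0],"twist":0},{"grip":-1,"slide":[-0.8,6,0],"twist":0},{"grip":-1,"slide":[-0.8,8,0],"twist":0},{"grip":-1,"slide":[-0.8,10,0],"twist":0},{"grip":-1,"slide":[-0.8,12,0],"twist":0},{"grip":-1,"slide":[-0.8,14,0],"twist":0}]';python3 - <<'E'
from h import *
show();p=st()[1];t=tosc(p);print(t,'tip y',t[1]-105);c=cam('scene')
w=cloud(c).reshape(-1,3);w=w[~np.isnan(w).any(1)];s=tosc(w);z=w[:,2]
k=(s[:,0]<-20)&(s[:,0]>-50)&(s[:,1]>20)&(s[:,1]<185)&(z>15)&(z<28);print('carrier main y',np.percentile(s[k][:,1],[1,99]))
f=cv2.resize(c['frame'][165:240,200:300],(800,600),interpolation=cv2.INTER_CUBIC);cv2.imwrite('pics/k.png',f)
E
```

```text
time_s: 18.65
tool_pos: [470.2, 310.6, 35.5]
eef_rot: [0.0, 0.999, 0.041, 0.0]
wrist_force: [0.5, -1.1, -1.3]
finger_gap: 15.0
t 18.65 p [470.22 310.64  35.5 ] F [ 0.54 -1.14 -1.33] T [0.01 0.01 0.  ] gap 15.0 xaxis yaw 4.67 z [ 0. -0. -1.]
[-66.75 259.38] tip y 154.37783683435924
carrier main y [ 42.92 162.84]
```

```bash
python3 -m crank '[{"grip":-1,"slide":[1,0,0],"twist":0},{"grip":-1,"slide":[2,0,0],"twist":0},{"grip":-1,"slide":[3,0,0],"twist":0},{"grip":-1,"slide":[3.5,0,0],"twist":0},{"grip":-1,"slide":[4,0,0],"twist":0},{"grip":-1,"slide":[4.5,0,0],"twist":0},{"grip":-1,"slide":[5,0,0],"twist":0},{"grip":-1,"slide":[5,0,0],"twist":0}]';python3 -c "
from h import *
show();p=st()[1];t=tosc(p);print(t,t[1]-105)"
```

```text
time_s: 19.7
tool_pos: [474.5, 311.2, 35.4]
eef_rot: [0.0, 0.999, 0.041, -0.001]
wrist_force: [-2.7, 0.6, -0.9]
finger_gap: 14.8
t 19.7 p [474.5  311.19  35.37] F [-2.69  0.57 -0.9 ] T [ 0.05  0.56 -0.17] gap 14.8 xaxis yaw 4.67 z [-0. -0. -1.]
[-62.44 259.58] 154.58148231623056
```

```bash
python3 -m crank '[{"grip":-1,"slide":[0.2,2,0],"twist":0},{"grip":-1,"slide":[0.4,4,0],"twist":0},{"grip":-1,"slide":[0.5,6,0],"twist":0},{"grip":-1,"slide":[0.5,8,0],"twist":0},{"grip":-1,"slide":[0.5,11,0],"twist":0},{"grip":-1,"slide":[0.5,14,0],"twist":0},{"grip":-1,"slide":[0.5,17,0],"twist":0},{"grip":-1,"slide":[0.5,20,0],"twist":0}]';python3 -c "
from h import *
show();p=st()[1];t=tosc(p);print(t,t[1]-105)"
```

```text
time_s: 20.7
tool_pos: [476.5, 291.7, 35.4]
eef_rot: [-0.0, 0.999, 0.041, -0.001]
wrist_force: [-5.1, 1.4, -1.5]
finger_gap: 14.8
t 20.7 p [476.5  291.72  35.44] F [-5.06  1.39 -1.52] T [ 0.51  1.21 -0.38] gap 14.8 xaxis yaw 4.68 z [-0.  0. -1.]
[-62.04 240.01] 135.0114725108745
```

```bash
python3 -m crank '[{"grip":-1,"slide":[0,3,0],"twist":0},{"grip":-1,"slide":[0,6,0],"twist":0},{"grip":-1,"slide":[0,9,0],"twist":0},{"grip":-1,"slide":[0,12,0],"twist":0},{"grip":-1,"slide":[0,15,0],"twist":0},{"grip":-1,"slide":[0,18,0],"twist":0},{"grip":-1,"slide":[0,21,0],"twist":0},{"grip":-1,"slide":[0,24,0],"twist":0}]';python3 - <<'E'
from h import *
show();p=st()[1];t=tosc(p);print(t,t[1]-105)
c=cam('scene');f=cv2.resize(c['frame'][155:230,215:315],(800,600),interpolation=cv2.INTER_CUBIC);cv2.imwrite('pics/l.png',f)
E
```

```text
time_s: 21.7
tool_pos: [478.5, 267.7, 35.4]
eef_rot: [-0.0, 0.999, 0.041, -0.001]
wrist_force: [-4.7, 1.9, -1.6]
finger_gap: 14.9
t 21.7 p [478.49 267.66  35.43] F [-4.65  1.93 -1.61] T [ 0.5   1.15 -0.48] gap 14.9 xaxis yaw 4.68 z [-0.  0. -1.]
[-62.03 215.87] 110.86882044459176
```

View pics/l.png

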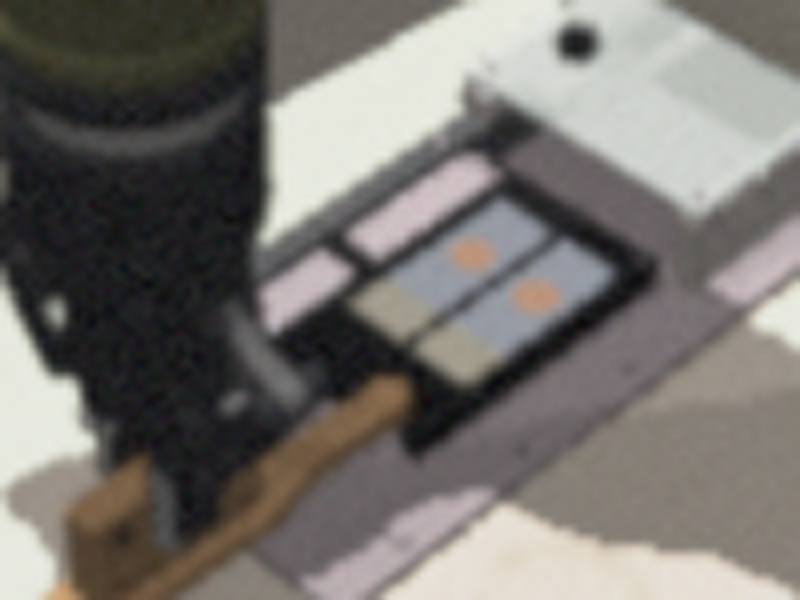

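The stick tip (405,395) is seated in the slot, and the carrier is flush on the fence with its nose just short of the hatch. I've used up my image views, so from here I go by force, position and depth numbers.

```bash
python3 -m crank '[{"grip":-1,"slide":[0,3,0],"twist":0},{"grip":-1,"slide":[0,6,0],"twist":0},{"grip":-1,"slide":[0,9,0],"twist":0},{"grip":-1,"slide":[0,12,0],"twist":0},{"grip":-1,"slide":[0,15,0],"twist":0},{"grip":-1,"slide":[0,18,0],"twist":0},{"grip":-1,"slide":[0,21,0],"twist":0},{"grip":-1,"slide":[0,24,0],"twist":0}]';python3 -c "
from h import *
show();p=st()[1];t=tosc(p);print(t,t[1]-105)"
python3 -m crank '[{"grip":-1,"slide":[0,3,0],"twist":0},{"grip":-1,"slide":[0,6,0],"twist":0},{"grip":-1,"slide":[0,9,0],"twist":0},{"grip":-1,"slide":[0,12,0],"twist":0},{"grip":-1,"slide":[0,15,0],"twist":0},{"grip":-1,"slide":[0,18,0],"twist":0},{"grip":-1,"slide":[0,20,0],"twist":0},{"grip":-1,"slide":[0,22,0],"twist":0}]';python3 -c "
from h import *
show();p=st()[1];t=tosc(p);print(t,t[1]-105)"
```

```text
time_s: 22.75
tool_pos: [480.5, 243.7, 35.4]
eef_rot: [-0.0, 0.999, 0.041, -0.0]
wrist_force: [-5.1, 1.9, -1.7]
finger_gap: 15.2
t 22.75 p [480.52 243.66  35.41] F [-5.13  1.92 -1.65] T [ 0.5   1.21 -0.42] gap 15.2 xaxis yaw 4.68 z [-0.  0. -1.]
[-61.97 191.78] 86.78466733890002
time_s: 23.75
tool_pos: [482.3, 221.6, 35.4]
eef_rot: [-0.0, 0.999, 0.041, -0.0]
wrist_force: [-4.5, 2.0, -0.9]
finger_gap: 15.0
t 23.75 p [482.33 221.6   35.4 ] F [-4.45  2.03 -0.9 ] T [ 0.52  1.17 -0.47] gap 15.0 xaxis yaw 4.68 z [-0.  0. -1.]
[-61.97 169.65] 64.64830419317764
```

```bash
python3 -m crank '[{"grip":-1,"slide":[0.2,1.5,0],"twist":0},{"grip":-1,"slide":[0.3,3,0],"twist":0},{"grip":-1,"slide":[0.4,4.5,0],"twist":0},{"grip":-1,"slide":[0.4,6,0],"twist":0},{"grip":-1,"slide":[0.4,7.5,0],"twist":0},{"grip":-1,"slide":[0.4,9,0],"twist":0},{"grip":-1,"slide":[0.4,10.5,0],"twist":0},{"grip":-1,"slide":[0.4,12,0],"twist":0}]';python3 -c "
from h import *
show();p=st()[1];t=tosc(p);print(t,t[1]-105)"
python3 -m crank '[{"grip":-1,"slide":[0,1.5,0],"twist":0},{"grip":-1,"slide":[0,3,0],"twist":0},{"grip":-1,"slide":[0,4.5,0],"twist":0},{"grip":-1,"slide":[0,6,0],"twist":0},{"grip":-1,"slide":[0,7.5,0],"twist":0},{"grip":-1,"slide":[0,9,0],"twist":0},{"grip":-1,"slide":[0,10.5,0],"twist":0},{"grip":-1,"slide":[0,12,0],"twist":0}]';python3 -c "
from h import *
show();p=st()[1];t=tosc(p);print(t,t[1]-105)"
```

```text
time_s: 24.75
tool_pos: [483.4, 209.7, 35.3]
eef_rot: [-0.0, 0.999, 0.041, -0.001]
wrist_force: [-5.0, 1.4, -1.7]
finger_gap: 15.2
t 24.75 p [483.42 209.73  35.35] F [-4.99  1.43 -1.7 ] T [ 0.53  1.34 -0.43] gap 15.2 xaxis yaw 4.68 z [-0.  0. -1.]
[-61.86 157.73] 52.72642534489353
time_s: 25.75
tool_pos: [484.3, 199.4, 35.6]
eef_rot: [-0.002, 0.999, 0.041, -0.0]
wrist_force: [-5.3, 3.3, -0.3]
finger_gap: 14.9
t 25.75 p [484.27 199.44  35.6 ] F [-5.32  3.35 -0.31] T [ 0.92  1.43 -0.51] gap 14.9 xaxis yaw 4.73 z [-0.  0. -1.]
[-61.86 147.4 ] 42.4041659986317
```

```bash
python3 -m crank '[{"grip":-1,"slide":[0.2,1,0],"twist":0},{"grip":-1,"slide":[0.4,2,0],"twist":0},{"grip":-1,"slide":[0.4,3,0],"twist":0},{"grip":-1,"slide":[0.4,4,0],"twist":0},{"grip":-1,"slide":[0.4,5,0],"twist":0},{"grip":-1,"slide":[0.4,6,0],"twist":0},{"grip":-1,"slide":[0.4,7,0],"twist":0},{"grip":-1,"slide":[0.4,8,0],"twist":0}]';python3 -c "
from h import *
show();p=st()[1];t=tosc(p);print(t,t[1]-105)"
```

```text
time_s: 26.75
tool_pos: [485.0, 192.5, 35.7]
eef_rot: [-0.002, 0.999, 0.042, -0.001]
wrist_force: [-7.3, 6.0, 0.0]
finger_gap: 14.8
t 26.75 p [484.95 192.48  35.71] F [-7.27  6.03  0.02] T [ 1.31  1.67 -0.56] gap 14.8 xaxis yaw 4.76 z [-0.  0. -1.]
[-61.75 140.41] 35.41415519618519
```

```bash
python3 -m crank '[{"grip":-1,"slide":[0,1,0],"twist":0},{"grip":-1,"slide":[0,2,0],"twist":0},{"grip":-1,"slide":[0,3,0],"twist":0},{"grip":-1,"slide":[0,4,0],"twist":0},{"grip":-1,"slide":[0,5,0],"twist":0},{"grip":-1,"slide":[0,6,0],"twist":0},{"grip":-1,"slide":[0,7,0],"twist":0},{"grip":-1,"slide":[0,8,0],"twist":0}]';python3 -c "
from h import *
show();p=st()[1];t=tosc(p);print(t,t[1]-105)"
python3 -m crank '[{"grip":-1,"slide":[0,1.5,0],"twist":0},{"grip":-1,"slide":[0,3,0],"twist":0},{"grip":-1,"slide":[0,4,0],"twist":0},{"grip":-1,"slide":[0,5,0],"twist":0},{"grip":-1,"slide":[0,6,0],"twist":0},{"grip":-1,"slide":[0,7.5,0],"twist":0},{"grip":-1,"slide":[0,9,0],"twist":0},{"grip":-1,"slide":[0,10,0],"twist":0}]';python3 -c "
from h import *
show();p=st()[1];t=tosc(p);print(t,t[1]-105)"
```

```text
time_s: 27.75
tool_pos: [485.7, 183.5, 35.5]
eef_rot: [-0.001, 0.999, 0.041, -0.001]
wrist_force: [-7.4, 4.9, 0.3]
finger_gap: 14.6
t 27.75 p [485.71 183.53  35.54] F [-7.43  4.93  0.32] T [ 1.06  1.59 -0.58] gap 14.6 xaxis yaw 4.73 z [-0.  0. -1.]
[-61.73 131.43] 26.43345646003405
time_s: 28.75
tool_pos: [486.6, 173.4, 35.5]
eef_rot: [-0.001, 0.999, 0.041, -0.001]
wrist_force: [-6.8, 4.5, -0.1]
finger_gap: 14.7
t 28.75 p [486.56 173.42  35.52] F [-6.76  4.52 -0.12] T [ 1.01  1.51 -0.57] gap 14.7 xaxis yaw 4.73 z [-0.  0. -1.]
[-61.71 121.29] 16.285106264312773
```

```bash
python3 -m crank '[{"grip":-1,"slide":[0,1.5,0],"twist":0},{"grip":-1,"slide":[0,3,0],"twist":0},{"grip":-1,"slide":[0,5,0],"twist":0},{"grip":-1,"slide":[0,6.5,0],"twist":0},{"grip":-1,"slide":[0,8,0],"twist":0},{"grip":-1,"slide":[0,10,0],"twist":0},{"grip":-1,"slide":[0,12,0],"twist":0},{"grip":-1,"slide":[0,13.5,0],"twist":0}]';python3 -c "
from h import *
show();p=st()[1];t=tosc(p);print(t,t[1]-105)"
python3 -m crank '[{"grip":-1,"slide":[0,1.5,0],"twist":0},{"grip":-1,"slide":[0,3,0],"twist":0},{"grip":-1,"slide":[0,5,0],"twist":0},{"grip":-1,"slide":[0,6.5,0],"twist":0},{"grip":-1,"slide":[0,8,0],"twist":0},{"grip":-1,"slide":[0,10,0],"twist":0},{"grip":-1,"slide":[0,12,0],"twist":0},{"grip":-1,"slide":[0,13,0],"twist":0}]';python3 -c "
from h import *
show();p=st()[1];t=tosc(p);print(t,t[1]-105)"
```

```text
time_s: 29.75
tool_pos: [487.7, 159.8, 35.5]
eef_rot: [-0.001, 0.999, 0.041, -0.001]
wrist_force: [-5.0, 4.4, 0.0]
finger_gap: 15.1
t 29.75 p [487.68 159.83  35.51] F [-5.03  4.43  0.01] T [ 1.    1.56 -0.5 ] gap 15.1 xaxis yaw 4.73 z [-0.  0. -1.]
[-61.7  107.64] 2.644636851033269
time_s: 30.75
tool_pos: [488.7, 146.7, 35.5]
eef_rot: [-0.001, 0.999, 0.041, -0.001]
wrist_force: [-5.9, 5.3, -0.5]
finger_gap: 14.8
t 30.75 p [488.75 146.69  35.5 ] F [-5.86  5.25 -0.51] T [ 0.99  1.53 -0.56] gap 14.8 xaxis yaw 4.72 z [-0.  0. -1.]
[-61.72  94.46] -10.539646273500011
```

```bash
python3 -m crank '[{"grip":-1,"slide":[0,0.7,0],"twist":0},{"grip":-1,"slide":[0,1.4,0],"twist":0},{"grip":-1,"slide":[0,2.1,0],"twist":0},{"grip":-1,"slide":[0,2.8,0],"twist":0},{"grip":-1,"slide":[0,3.5,0],"twist":0},{"grip":-1,"slide":[0,4.2,0],"twist":0},{"grip":-1,"slide":[0,4.6,0],"twist":0},{"grip":-1,"slide":[0,5,0],"twist":0}]';python3 -c "
from h import *
show();p=st()[1];t=tosc(p);print(t,t[1]-105)"
```

```text
time_s: 31.75
tool_pos: [489.1, 141.8, 35.5]
eef_rot: [-0.001, 0.999, 0.041, -0.001]
wrist_force: [-5.7, 4.6, -0.6]
finger_gap: 14.8
t 31.75 p [489.15 141.82  35.51] F [-5.72  4.63 -0.59] T [ 1.03  1.47 -0.51] gap 14.8 xaxis yaw 4.72 z [-0.  0. -1.]
[-61.72  89.57] -15.425268044580278
```

```bash
python3 - <<'E'
from h import *
# can the scene camera see roller through the plate / carrier groove? check depth over plate by fence
c=cam('scene');w=cloud(c).reshape(-1,3);w=w[~np.isnan(w).any(1)];s=tosc(w);z=w[:,2]
for y in range(0,-80,-6):
    k=(s[:,0]<-3)&(s[:,0]>-25)&(abs(s[:,1]-y)<3)&(z<60);print(y,k.sum(),np.percentile(z[k],[5,50,95]) if k.any() else '')
E
```

```text
0 7 [-864.48 -859.51   11.8 ]
-6 5 [-859.67 -855.57 -160.38]
-12 4 [-860.63 -857.93 -850.99]
-18 12 [-862.26 -403.9    49.26]
-24 16 [-858.16   48.54   53.95]
-30 19 [-859.35   49.81   58.24]
-36 13 [-858.74   51.51   58.02]
-42 14 [-858.77   48.09   52.1 ]
-48 13 [-859.08   48.51   50.71]
-54 11 [-857.99   47.89   51.03]
-60 12 [-861.06   48.72   50.18]
-66 15 [-858.92   48.23   50.39]
-72 14 [-859.4    47.82   50.33]
-78 27 [-585.29   52.38   58.39]
```

Depth only sees the plate, so the click has to be found by feel. I'm continuing slowly.

```bash
python3 -m crank '[{"grip":-1,"slide":[0,0.6,0],"twist":0},{"grip":-1,"slide":[0,1.2,0],"twist":0},{"grip":-1,"slide":[0,1.8,0],"twist":0},{"grip":-1,"slide":[0,2.4,0],"twist":0},{"grip":-1,"slide":[0,3,0],"twist":0},{"grip":-1,"slide":[0,3.4,0],"twist":0},{"grip":-1,"slide":[0,3.7,0],"twist":0},{"grip":-1,"slide":[0,4,0],"twist":0}]';python3 -c "
from h import *
show();p=st()[1];t=tosc(p);print(t,t[1]-105)"
```

```text
time_s: 32.8
tool_pos: [489.5, 137.8, 35.5]
eef_rot: [-0.001, 0.999, 0.041, -0.001]
wrist_force: [-5.3, 4.2, -0.5]
finger_gap: 15.2
t 32.8 p [489.48 137.81  35.5 ] F [-5.35  4.2  -0.51] T [ 1.02  1.48 -0.54] gap 15.2 xaxis yaw 4.73 z [-0.  0. -1.]
[-61.72  85.55] -19.44985368401018
```

```bash
python3 -m crank '[{"grip":-1,"slide":[0,0.6,0],"twist":0},{"grip":-1,"slide":[0,1.2,0],"twist":0},{"grip":-1,"slide":[0,1.8,0],"twist":0},{"grip":-1,"slide":[0,2.4,0],"twist":0},{"grip":-1,"slide":[0,3,0],"twist":0},{"grip":-1,"slide":[0,3.4,0],"twist":0},{"grip":-1,"slide":[0,3.7,0],"twist":0},{"grip":-1,"slide":[0,4,0],"twist":0}]';python3 -c "
from h import *
show();p=st()[1];t=tosc(p);print(t,t[1]-105)"
```

```text
time_s: 33.8
tool_pos: [489.8, 133.8, 35.5]
eef_rot: [-0.001, 0.999, 0.041, -0.001]
wrist_force: [-6.8, 4.6, -0.5]
finger_gap: 14.9
t 33.8 p [489.81 133.79  35.5 ] F [-6.76  4.56 -0.5 ] T [ 1.    1.51 -0.52] gap 14.9 xaxis yaw 4.72 z [-0.  0. -1.]
[-61.72  81.52] -23.47550930548998
```

```bash
python3 -m crank '[{"grip":-1,"slide":[0,0.6,0],"twist":0},{"grip":-1,"slide":[0,1.2,0],"twist":0},{"grip":-1,"slide":[0,1.8,0],"twist":0},{"grip":-1,"slide":[0,2.4,0],"twist":0},{"grip":-1,"slide":[0,3,0],"twist":0},{"grip":-1,"slide":[0,3.4,0],"twist":0},{"grip":-1,"slide":[0,3.7,0],"twist":0},{"grip":-1,"slide":[0,4,0],"twist":0}]';python3 -c "
from h import *
show();p=st()[1];t=tosc(p);print(t,t[1]-105)"
```

```text
time_s: 34.8
tool_pos: [490.2, 128.2, 35.3]
eef_rot: [0.0, 0.999, 0.041, -0.001]
wrist_force: [-5.7, 2.6, -2.1]
finger_gap: 14.9
t 34.8 p [490.21 128.2   35.29] F [-5.73  2.65 -2.05] T [ 0.61  1.3  -0.5 ] gap 14.9 xaxis yaw 4.66 z [-0. -0. -1.]
[-61.77  75.92] -29.080469546346592
```

The force fell from 4.6 to 2.6 N and the carrier jumped 1.6 mm forward, which looks like the click. I'll advance a millimetre to confirm.

```bash
python3 -m crank '[{"grip":-1,"slide":[0,0.3,0],"twist":0},{"grip":-1,"slide":[0,0.6,0],"twist":0},{"grip":-1,"slide":[0,0.9,0],"twist":0},{"grip":-1,"slide":[0,1.2,0],"twist":0},{"grip":-1,"slide":[0,1.2,0],"twist":0},{"grip":-1,"slide":[0,1.2,0],"twist":0},{"grip":-1,"slide":[0,1.2,0],"twist":0},{"grip":-1,"slide":[0,1.2,0],"twist":0}]';python3 -c "
from h import *
show();p=st()[1];t=tosc(p);print(t,t[1]-105)"
```

```text
time_s: 35.8
tool_pos: [490.3, 127.9, 35.4]
eef_rot: [-0.001, 0.999, 0.041, -0.001]
wrist_force: [-5.5, 4.3, -0.4]
finger_gap: 14.8
t 35.8 p [490.28 127.89  35.43] F [-5.47  4.28 -0.37] T [ 0.83  1.41 -0.51] gap 14.8 xaxis yaw 4.7 z [-0.  0. -1.]
[-61.73  75.6 ] -29.395949945499737
```

```bash
python3 -m crank '[{"grip":-1,"slide":[0,0.3,0],"twist":0},{"grip":-1,"slide":[0,0.6,0],"twist":0},{"grip":-1,"slide":[0,0.9,0],"twist":0},{"grip":-1,"slide":[0,0.9,0],"twist":0},{"grip":-1,"slide":[0,0.9,0],"twist":0},{"grip":-1,"slide":[0,0.9,0],"twist":0},{"grip":-1,"slide":[0,0.9,0],"twist":0},{"grip":-1,"slide":[0,0.9,0],"twist":0}]';python3 -c "
from h import *
show();p=st()[1];t=tosc(p);print(t,t[1]-105)"
```

```text
time_s: 36.8
tool_pos: [490.3, 127.3, 35.5]
eef_rot: [-0.001, 0.999, 0.041, -0.001]
wrist_force: [-6.3, 3.9, 0.4]
finger_gap: 15.1
t 36.8 p [490.32 127.26  35.45] F [-6.27  3.91  0.36] T [ 0.92  1.42 -0.62] gap 15.1 xaxis yaw 4.7 z [-0.  0. -1.]
[-61.75  74.98] -30.02457951313275
```

```bash
python3 -m crank '[{"grip":-1,"slide":[0,0.3,0],"twist":0},{"grip":-1,"slide":[0,0.6,0],"twist":0},{"grip":-1,"slide":[0,0.9,0],"twist":0},{"grip":-1,"slide":[0,1,0],"twist":0},{"grip":-1,"slide":[0,1,0],"twist":0},{"grip":-1,"slide":[0,1,0],"twist":0},{"grip":-1,"slide":[0,1,0],"twist":0},{"grip":-1,"slide":[0,1,0],"twist":0}]';python3 -c "
from h import *
show();p=st()[1];t=tosc(p);print(t,t[1]-105)"
```

```text
time_s: 37.8
tool_pos: [490.3, 126.6, 35.5]
eef_rot: [-0.001, 0.999, 0.041, -0.001]
wrist_force: [-6.9, 4.3, 0.2]
finger_gap: 14.6
t 37.8 p [490.34 126.58  35.47] F [-6.93  4.29  0.19] T [ 0.96  1.55 -0.55] gap 14.6 xaxis yaw 4.72 z [-0.  0. -1.]
[-61.78  74.29] -30.70717259793932
```

```bash
python3 -m crank '[{"grip":-1,"slide":[0,0.4,0],"twist":0},{"grip":-1,"slide":[0,0.8,0],"twist":0},{"grip":-1,"slide":[0,1.2,0],"twist":0},{"grip":-1,"slide":[0,1.5,0],"twist":0},{"grip":-1,"slide":[0,1.5,0],"twist":0},{"grip":-1,"slide":[0,1.5,0],"twist":0},{"grip":-1,"slide":[0,1.5,0],"twist":0},{"grip":-1,"slide":[0,1.5,0],"twist":0}]';python3 -c "
from h import *
show();p=st()[1];t=tosc(p);print(t,t[1]-105)"
```

```text
time_s: 38.8
tool_pos: [490.4, 126.2, 35.6]
eef_rot: [-0.002, 0.999, 0.042, -0.001]
wrist_force: [-6.8, 4.8, 1.5]
finger_gap: 14.6
t 38.8 p [490.4  126.2   35.59] F [-6.83  4.76  1.5 ] T [ 1.31  1.66 -0.54] gap 14.6 xaxis yaw 4.76 z [-0.  0. -1.]
[-61.75  73.91] -31.091914976564638
```

The force now rises with almost no travel: torque is above the riding level and only 0.4 mm moved for 1.5 mm commanded. The carrier is held past the click, so I'm relaxing the feed push while keeping the fence press, to let the roller centre it.

```bash
python3 -m crank '[{"grip":-1,"slide":[0,-0.5,0],"twist":0},{"grip":-1,"slide":[0,-1,0],"twist":0},{"grip":-1,"slide":[0,-1.5,0],"twist":0},{"grip":-1,"slide":[0,-2,0],"twist":0},{"grip":-1,"slide":[0,-2.5,0],"twist":0},{"grip":-1,"slide":[0,-3,0],"twist":0},{"grip":-1,"slide":[0,-3,0],"twist":0},{"grip":-1,"slide":[0,-3,0],"twist":0}]';python3 -c "
from h import *
show();p=st()[1];t=tosc(p);print(t,t[1]-105)"
```

```text
time_s: 39.8
tool_pos: [490.4, 126.3, 35.3]
eef_rot: [0.0, 0.999, 0.041, -0.001]
wrist_force: [-4.9, 1.0, -1.2]
finger_gap: 15.0
t 39.8 p [490.4  126.31  35.27] F [-4.91  1.05 -1.2 ] T [ 0.5   1.3  -0.48] gap 15.0 xaxis yaw 4.65 z [-0. -0. -1.]
[-61.75  74.01] -30.985797987780828
```

```bash
python3 -m crank '[{"grip":-1,"slide":[0,1,0],"twist":0},{"grip":-1,"slide":[0,2,0],"twist":0},{"grip":-1,"slide":[0,3,0],"twist":0},{"grip":-1,"slide":[0,3.5,0],"twist":0},{"grip":-1,"slide":[0,4,0],"twist":0},{"grip":-1,"slide":[0,4.5,0],"twist":0},{"grip":-1,"slide":[0,4.5,0],"twist":0},{"grip":-1,"slide":[0,4.5,0],"twist":0}]';python3 -c "
from h import *
show();p=st()[1];t=tosc(p);print(t,t[1]-105)"
```

```text
time_s: 40.8
tool_pos: [490.5, 125.8, 35.7]
eef_rot: [-0.003, 0.999, 0.042, -0.001]
wrist_force: [-7.2, 7.8, 0.7]
finger_gap: 15.0
t 40.8 p [490.45 125.8   35.7 ] F [-7.21  7.78  0.65] T [ 1.59  1.69 -0.57] gap 15.0 xaxis yaw 4.8 z [-0.    0.01 -1.  ]
[-61.73  73.51] -31.494398520562257
```

```bash
python3 -m crank '[{"grip":-1,"slide":[0,-2,0],"twist":0},{"grip":-1,"slide":[0,-4,0],"twist":0},{"grip":-1,"slide":[0,-5.5,0],"twist":0},{"grip":-1,"slide":[-2,-6,0],"twist":0},{"grip":-1,"slide":[-4,-6.5,0],"twist":0},{"grip":-1,"slide":[-5.8,-7,0],"twist":0},{"grip":-1,"slide":[-5.8,-7,0],"twist":0},{"grip":-1,"slide":[-5.8,-8,0],"twist":0}]';python3 -c "
from h import *
show();p=st()[1];t=tosc(p);print(t,t[1]-105)"
```

```text
time_s: 41.8
tool_pos: [486.0, 129.9, 35.6]
eef_rot: [-0.0, 0.999, 0.041, 0.0]
wrist_force: [-0.2, -0.0, -2.0]
finger_gap: 15.0
t 41.8 p [485.95 129.94  35.63] F [-0.16 -0.02 -1.98] T [ 0.05 -0.01  0.06] gap 15.0 xaxis yaw 4.68 z [ 0.  0. -1.]
[-65.88  78.  ] -27.002269248301147
```

```bash
python3 -m crank '[{"grip":-1,"slide":[0,-6,0],"twist":0},{"grip":-1,"slide":[0,-14,0],"twist":0},{"grip":-1,"slide":[0,-26,0],"twist":0},{"grip":-1,"slide":[0,-50,0],"twist":0},{"grip":-1,"slide":[0,-90,0],"twist":0},{"grip":-1,"slide":[0,-140,0],"twist":0},{"grip":-1,"slide":[0,-190,0],"twist":0},{"grip":-1,"slide":[5,-230,0],"twist":0}]';python3 -m crank '[{"grip":-1,"slide":[5,-14,0],"twist":0},{"grip":-1,"slide":[5,-14,0],"twist":0},{"grip":-1,"slide":[5,-14,0],"twist":0},{"grip":-1,"slide":[5,-14,3],"twist":0},{"grip":-1,"slide":[5,-14,6],"twist":0},{"grip":-1,"slide":[5,-14,8],"twist":0},{"grip":-1,"slide":[5,-14,9.5],"twist":0},{"grip":-1,"slide":[5,-14,10],"twist":0}]';python3 -c "
from h import *
show();p=st()[1];t=tosc(p);print(t,t[1]-105)"
```

```text
time_s: 42.8
tool_pos: [470.0, 363.3, 35.7]
eef_rot: [-0.001, 0.999, 0.042, -0.0]
wrist_force: [1.2, -0.2, -1.2]
finger_gap: 14.9
time_s: 43.8
tool_pos: [475.5, 373.8, 25.3]
eef_rot: [0.0, 0.999, 0.041, -0.0]
wrist_force: [0.5, -0.6, -1.4]
finger_gap: 14.6
t 43.8 p [475.49 373.78  25.33] F [ 0.51 -0.56 -1.4 ] T [ 0.07 -0.04 -0.  ] gap 14.6 xaxis yaw 4.67 z [-0. -0. -1.]
[-56.32 321.88] 216.8809095312467
```

```bash
python3 -m crank '[{"grip":-1,"slide":[0,0,0.3],"twist":0},{"grip":-1,"slide":[0,0,0.6],"twist":0},{"grip":-1,"slide":[0,0,0.9],"twist":0},{"grip":-1,"slide":[0,0,1.2],"twist":0},{"grip":-1,"slide":[0,0,1.5],"twist":0},{"grip":-1,"slide":[0,0,1.5],"twist":0},{"grip":-1,"slide":[0,0,1.5],"twist":0},{"grip":-1,"slide":[0,0,1.5],"twist":0}]';python3 -c "
from h import *
show()"
```

```text
time_s: 44.8
tool_pos: [475.6, 373.8, 24.1]
eef_rot: [0.0, 0.999, 0.041, 0.0]
wrist_force: [-0.4, -0.6, 2.6]
finger_gap: 14.9
t 44.8 p [475.56 373.79  24.12] F [-0.4  -0.65  2.64] T [-0.12  0.15  0.01] gap 14.9 xaxis yaw 4.67 z [ 0. -0. -1.]
```

The sole is on the table, so I'm releasing and then rising.

```bash
python3 -m crank '[{"grip":-0.4,"slide":[0,0,0],"twist":0},{"grip":0,"slide":[0,0,0],"twist":0},{"grip":0.3,"slide":[0,0,0],"twist":0},{"grip":0.3,"slide":[0,0,0],"twist":0},{"grip":0.3,"slide":[0,0,-10],"twist":0},{"grip":0.3,"slide":[0,0,-30],"twist":0},{"grip":0.3,"slide":[0,0,-60],"twist":0},{"grip":0.3,"slide":[0,0,-110],"twist":0}]';python3 -m crank '[{"grip":0.3,"slide":[0,0,-40],"twist":0},{"grip":0.3,"slide":[0,0,-80],"twist":0},{"grip":0.3,"slide":[0,0,-120],"twist":0},{"grip":0.3,"slide":[-30,40,-150],"twist":0},{"grip":0.3,"slide":[-60,80,-170],"twist":0},{"grip":0.3,"slide":[-60,100,-170],"twist":0},{"grip":0.3,"slide":[-60,100,-170],"twist":0},{"grip":0.3,"slide":[-60,100,-170],"twist":0}]';python3 - <<'E'
from h import *
show()
for n in ['wrist','scene','top']:
    c=cam(n,'z_%s.png'%n);w=cloud(c).reshape(-1,3);w=w[~np.isnan(w).any(1)];s=tosc(w);z=w[:,2]
    k=(abs(s[:,0]+56)<45)&(s[:,1]>255)&(s[:,1]<385)&(z>41)&(z<56)
    if k.sum()>10:print(n,'rib',k.sum(),np.percentile(z[k],[10,50,90]),cv2.minAreaRect(s[k].astype(np.float32)))
    k=(abs(s[:,0]+56)<20)&(s[:,1]>200)&(s[:,1]<385)&(z>5)&(z<15)
    if k.sum()>10:print(n,'sole z',k.sum(),np.median(z[k]),'tongue z',np.median(z[k&(s[:,1]<260)]))
    k=(s[:,0]<-4)&(s[:,0]>-86)&(s[:,1]>2)&(s[:,1]<180);print(n,'bed z',k.sum(),np.percentile(z[k],[5,50,95]) if k.any() else '')
    for q in ['push_stick','catch','carrier','slot','oil_bottle','beaker','tape_roll','forceps','specimen_cup']:
        for d in ctrl.recognise(n,q)[:1]:
            u,v=np.round(d['uv']).astype(int);print('  ',q,round(d['score'],2),u,v,cloud(c)[v,u])
E
```

```text
time_s: 45.8
tool_pos: [475.0, 373.2, 135.3]
eef_rot: [0.001, 0.999, 0.041, -0.001]
wrist_force: [0.9, 0.2, -0.3]
finger_gap: 55.9
time_s: 46.8
tool_pos: [423.9, 270.4, 304.6]
eef_rot: [-0.001, 0.999, 0.041, 0.0]
wrist_force: [-0.5, -0.4, 0.2]
finger_gap: 55.5
t 46.8 p [423.91 270.43 304.61] F [-0.54 -0.4   0.21] T [ 0.05 -0.04  0.01] gap 55.5 xaxis yaw 4.71 z [ 0.  0. -1.]
wrist rib 612 [45.38 47.16 48.33] ((-56.532596588134766, 321.53558349609375), (68.36155700683594, 16.082956314086914), 89.82418823242188)
wrist sole z 836 9.326445676694266 tongue z 9.537450883610441
wrist bed z 3664 [6.25 7.6  9.03]
   push_stick 0.67 295 91 [470.44 367.34  46.7 ]
   catch 0.6 212 322 [364.33 -67.1   34.45]
   slot 0.62 298 276 [522.52  39.23  16.31]
   oil_bottle 0.65 375 134 [596.66 317.53  44.9 ]
   beaker 0.96 219 274 [371.65  29.03  12.9 ]
   tape_roll 0.8 218 112 [360.02 328.56  19.85]
   forceps 0.56 233 163 [385.91 245.73   0.36]
   specimen_cup 0.89 214 319 [367.25 -65.71  28.11]
scene rib 204 [43.86 48.58 50.88] ((-56.49362564086914, 320.4522399902344), (68.64714813232422, 17.555789947509766), 89.46174621582031)
scene sole z 365 11.111705059326852 tongue z 11.057896595859544
scene bed z 2537 [-861.06    7.97   11.78]
   push_stick 0.68 202 242 [467.21 373.22  41.52]
   catch 0.7 360 177 [360.92 -63.12  64.9 ]
   carrier 0.51 289 174 [508.15  55.98  46.22]
   oil_bottle 0.59 189 202 [596.43 324.43  44.49]
   beaker 0.8 328 202 [360.56  59.77  50.81]
   tape_roll 0.92 237 260 [396.44 327.13   4.24]
   forceps 0.63 282 238 [376.19 202.01   5.75]
   specimen_cup 0.69 362 176 [359.41 -69.27  65.93]
top sole z 11 7.605513210135198 tongue z nan
top bed z 0 
   tape_roll 0.7 198 237 [371.35 353.18  -0.5 ]
  return _methods._mean(a, axis=axis, dtype=dtype,
  ret = ret.dtype.type(ret / rcount)
```

```bash
python3 - <<'E'
from h import *
c=cam('wrist');w=cloud(c).reshape(-1,3);w=w[~np.isnan(w).any(1)];s=tosc(w);z=w[:,2]
k=(s[:,0]<2)&(s[:,0]>-86)&(s[:,1]<2)&(s[:,1]>-50)&(z>13)&(z<30)
print('carrier rear pts in hatch',k.sum())
for x in range(-84,4,12):
    b=k&(abs(s[:,0]-x)<6)
    if b.sum()>2: print(x,b.sum(),np.percentile(s[b][:,1],[50,95]).round(1),np.median(z[b]).round(1))
print({n:ctrl.get_obs()[n] for n in ['time_s','wrist_force']})
ctrl.job_done();print('handed in')
E
```

```text
carrier rear pts in hatch 24
-84 3 [-15.8 -14.5] 14.5
-48 6 [-15.8 -15.2] 14.6
-36 7 [-15.6 -14.6] 14.4
-24 5 [-15.6 -15.3] 15.0
{'time_s': 48.35, 'wrist_force': array([ 0.27, -0.46,  0.29])}
the job is handed in; nothing more can be done
handed in
```

I squared the carrier on the fence with the stick's sole, fed it in from the rear slot, laid the stick down and handed the job in at 48 s. The evidence says the carrier is home, but I could not see the roller, so the click is judged by feel alone.

- **Squaring:** On the open bed I pressed the carrier against the fence until the force rose to about 5.5 N with almost no further travel.
- **Slot position:** I first took the slot to be at scanner x = -24 and saw in the picture that it is at -66. I moved the stick over before it touched the carrier.
- **Feeding:** I held about 5–7 N against the fence all the way in. The feed push stayed at or below about 8 N at every reading.
- **Click:** The push dropped from 4.6 to 2.6 N and the carrier jumped about 1.6 mm. It then held against 7.8 N, above the roughly 4.5 N it took while riding on the strip. The last small movements, about 2 mm at rising force, could be either the far wall of the groove or the stop, and I could not tell which.
- **Last checks:**
  - **Carrier:** Depth showed its rear at scanner y ≈ -15.5 mm, level across its width. That agrees with the stick's final position and with a square carrier, but it is only about 24 points. I did not measure the gap to the fence directly at the end.
  - **Stick:** It lies flat on the table off the bed, with the top of its sole at 9.3 mm (10 mm nominal).
  - **Bystanders:** The wrist and scene cameras put each one within a few millimetres of where it started, except the forceps, which no camera located closely. The top camera was no help, since the arm blocked it and its one tape roll reading was off.
  - **Arm:** It was clear of everything and the wrist force was about zero.

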